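# Battery pack into the instrument, cover slid shut

### The arm

A 6-joint arm with a two-finger parallel gripper is mounted at the origin on the work surface. World frame = base frame: x ahead of the robot, y to its left, z up, the work surface at z = 0. Lengths are in m, angles in rad, forces in N, time in s.
With the tool pointing down it reaches from about 0.4 to 0.825 m from the base axis. Payload 7 kg.
Tool frame: the origin (TCP) lies at the centre of the arm's flange, where the gripper is bolted on; the fingertips stand 178 mm ahead of it and the grasp point (between the pads) lies arm.tcp_to_grasp ahead of it (arm.tcp_to_grasp is the distance from the TCP to the grasp point, in m); z points along the fingers, y is the direction in which the jaws open and shut (so a half turn about z gives the same grasp; the last joint's range is limited). The gripper opens to 88 mm and grips with 3 to 60 N. Pads are 19 mm wide; open, the fingers measure 130 mm over their backs; the gripper's body (78 mm by 193 mm) begins 47 mm behind the grasp point.
Start: joints at [-0.921, 0.359, 0.012, 0, -1.224, -0.288], TCP at [0.239, -0.631, 0.405] pointing down, gripper open.
Joint ranges: [-3.07, 3.07], [-1.43, 2.12], [-1.02, 1.25], [-3.03, 1.67], [-3.05, -0], [-3.03, 3.03]. Speed limits (rad/s): [2.39, 2.39, 3.01, 3.14, 3.14, 3.14].

### API

Orientations are given as [roll, pitch, yaw] about the fixed x, y, z axes, in that order (R = Rz(yaw) Ry(pitch) Rx(roll)).
In Python, from station import arm gives the robot as it stands.
- The arm moves only by the tool move_arm, never from a script. Its argument "deltas" is a list of rows, each a list of 6 numbers: the shift along the world's x, y, z in mm, then the turn, a rotation vector about the world's x, y, z in degrees. In form: [[tx, ty, tz, ax, ay, az], ...]. A call has exactly 5 rows; each row shifts and turns the commanded pose from where the row before left it; what a row does not reach is not made up. A row lasts 1/12 s, in which the tool goes at most 41.7 mm and 7.16 degrees, less where a joint would pass 70% of its speed; a pose out of reach is approached as far as the arm can. A call with a gripper value outside its range is refused whole. "claw" is the closure in counts, from 0 (fully open) to 255 (shut), set as the call begins (left out, the last holds). The fingers move at their own pace and stop on an object; "squeeze" is the grip in N (left out, the last holds). Time passes only in rows, so rows that do not move let the fingers close, or fill a call up. It gives the time, the measured TCP pose, the force and the opening at its end, in the units of the state.
- arm.get_state(): the state, without advancing time (a new reading comes with each control period).
- arm.grab_frame(name): name is "scene" or "side" or "wrist"; returns the picture (384x512x3 uint8, red, green, blue); there is no depth.
- arm.calibration(name): a dict with "intrinsics" (3x3 intrinsics, pixels), "T" (4x4, takes a point from camera to world coordinates); the wrist camera has in their place "mount" (4x4, takes a point from camera to tool coordinates, whose origin is the TCP and whose axes are the flange's). Camera axes: x right, y up, looking along -z (the intrinsics and any distortion apply to the point x, -y, -z); pixel columns grow to the right and rows downward; lengths in m; the calibration is good to about 2 mm. The wrist camera is an equidistant fisheye: a pixel r from the principal point sees the ray r / f radians off the axis. A picture is of the moment at which its call begins: read the wrist's pose just before it. calibration takes no time and is no camera call.
- arm.job_done(): hands the job in, once; it reports no verdict.
Trained networks look in the newest picture that a camera, given by its name, has taken for a name from the list of things; names that differ only in an ending like _2 or _b are one class to them, and where a whole thing is asked for, a point or a joint stands for the part that bears it (a point fixed in the world has none). Each returns a list of dicts, best first, with "score" (0 to 1); they miss things now and then, are a little off and sometimes report something else, mostly with a low value. They report only what shows in the picture. A call takes as long as a camera call. They do not tell look-alikes from the thing itself.
- arm.spot_in(thing, camera): "xy" ([column, row] in pixels, amid what is visible of it).
- arm.masks_of(thing, camera): "pixels" (384x512 bool, what is visible of it) and "xy" ([column, row] in pixels, amid what is visible of it).
- arm.spot_point(thing, camera): "xy" ([column, row] in pixels: a listed point, or the origin of a listed thing).
The state is a dict: "t": time; "q": joint angles; "qd": joint speeds; "joint_efforts": joint torques, N m; "eef_pos": TCP position; "ee_rot": TCP orientation; "force": force on the tool from outside, world axes, zero at the start; "moment": the same for the moment, N m; "width": finger opening in m.
Only numpy, scipy, OpenCV 4.12 (cv2) and the standard library are available. Lean on these libraries where they do the work, as an engineer would, in place of code of your own. Each camera call takes 0.05 s, during which the arm holds its last target. There are 200 camera calls.

### The job

Put the charged battery pack into the test instrument: slide the instrument's bay cover open, lift the pack out of its charger, set it down flat on the bench to change your grip, then lower it gently into the bay until it lies flat on the bay floor, and slide the cover fully shut. Leave the other things on the bench where they are.

Things in the scene. Friction and masses are not known exactly. Their poses are not given: they have to be found in the camera images.
- instrument: Grey test instrument with black side bumpers, lying on its face, fixed to the bench: 170 long (x) x 136 wide (y) mm, flat back (deck) 50 high, four metal connectors standing 14 out of its +x end. Origin: centre of its underside, z up. Battery bay in its -x half. Two slide rails along x on the deck, 101 apart between lips, tops 59 above the bench.
- bay (a point): Centre of the bay floor: 38 mm from the instrument's origin towards its -x, 14 above the bench; axes as the instrument's. Straight-walled pocket 68 (x) x 40 (y), 36 deep. Mid-way along both long sides a finger well, 44 long (x), same depth, widens it to 98 in y. No finger room at the ends: the pack goes in lying along x, held across its width; its top rests 12 below the deck.
- cover (a joint): Bay cover, flat white plate 74 (x) x 105 (y) x 4.5 mm that slides along the instrument's x just above the deck (plate top 55 above the bench). 0 = fully shut over the bay; grows towards the instrument's +x; 0.072 m = fully open, bay clear. Starts 0 to 0.035 m open. Rubs with about 2.5 N, stays where it is left.
- cover_rib (a point): Top centre of the cover's grip rib: an upright black bar 10 thick (x), 50 long (y), 18 high (mm), at the middle of the plate, its top 73 above the bench. Over the bay's centre when the cover is shut; moves with the cover. Axes as the instrument's.
- pack: Battery pack, plain dark metal block 60 (x) x 34 (y) x 24 high (mm), about 0.12 kg, brass contacts on both ends; either end may go first. Origin: centre of its underside, z up. Starts lying in the charger, centred to 1 mm, along the charger's x, underside 16 above the bench.
- charger: White charger fixed to the bench. Origin: under the cradle's centre, z up. Cradle 52 mm long (x), floor 16 high, two side walls along x, 5 thick, 38 apart, rising to 43 (3 above the pack). Its ends are open and the pack sticks 4 out of each, so the pack can only be held across its 60 length and lifted straight up. A 60 x 36 box, 36 high, stands on its +y side, y = 24 to 60.
- bin: Bystander: open blue parts bin 90 (x) x 90 (y) x 50 mm high, a few small parts in it; origin centre of its underside. Not to be moved.
- reel: Bystander: aluminium solder reel standing on end, 60 across, 46 high; origin centre of its underside. Not to be moved.
- screwdriver: Bystander: screwdriver 180 mm long with a red handle, 26 thick at most, lying along its x; origin under its middle, handle to -x. Not to be moved.
Not all that is in view belongs to the job. Several things have the shape of the pack; the one meant has the colours described above. Of the things that look like the instrument, take the one that is farthest to the robot's left at the start.

How it is judged:
By the outcome, as a careful person would: the job done as asked, in the order asked, and still so for the second after the job is handed in, with the robot touching nothing.
It also fails if it takes over 72 s, if anything falls off the work surface, if the arm or the gripper's body presses on something with over 40 N, if the wrist force passes 120 N, or if a joint passes its speed limit or range.

## Working session

There is one attempt and no reset: what is moved stays moved. The work goes in short steps, Python scripts to look and compute and a tool call to move; the robot and the scene stay as the last step left them, time stands still between calls to the robot, and variables do not carry over. Pictures are saved under pics/ and viewed, about 8 in all and at most 12, crops included, and the job is handed in when it is done.

Besides the shell and the picture viewer there is one more tool, called as name([rows], argument=value, ...), one row to a line, values as JSON. move_arm: Moves the arm, as the interface text tells. Its arguments: {"type":"object","properties":{"deltas":{"type":"array","items":{"type":"array","items":{"type":"number"}}},"claw":{"type":"number"},"squeeze":{"type":"number"}},"required":["deltas"]}

```bash
mkdir -p pics
cat > h.py <<'E'
import numpy as np, cv2
from station import arm
from scipy.spatial.transform import Rotation as R
def save(n,img): cv2.imwrite(f'pics/{n}.png',img[:,:,::-1])
def ray(cam,uv,st=None):
    c=arm.calibration(cam);K=np.array(c['intrinsics'])
    p=(np.array(uv,float)-K[:2,2])/[K[0,0],K[1,1]]
    if cam=='wrist':
        st=st or arm.get_state();T=np.eye(4);T[:3,:3]=R.from_euler('xyz',st['ee_rot']).as_matrix();T[:3,3]=st['eef_pos']
        T=T@np.array(c['mount']);r=np.hypot(*p);s=np.sin(r)/r if r>1e-9 else 1
        d=np.array([p[0]*s,-p[1]*s,-np.cos(r)])
    else:
        T=np.array(c['T']);d=np.array([p[0],-p[1],-1])
    return T[:3,3],T[:3,:3]@d
def onz(cam,uv,z,st=None):
    o,d=ray(cam,uv,st);return o+d*(z-o[2])/d[2]
E
python3 - <<'E'
from h import *
print(arm.tcp_to_grasp,arm.get_state())
a=arm.grab_frame('scene');b=arm.grab_frame('side')
for n in('scene','side'):
    c=arm.calibration(n);print(n,np.round(c['T'],2).tolist(),np.round(c['intrinsics'],1).tolist(),[k for k in c])
c=arm.calibration('wrist');print(c)
for n in('scene','side'):
  for t,z in(('instrument',0),('pack',.016),('charger',0),('cover_rib',.073),('bay',.014),('bin',0),('reel',0),('screwdriver',0)):
    for o in arm.spot_point(t,n): print(n,t,round(o['score'],2),np.round(o['xy']),np.round(onz(n,o['xy'],z),3))
save('s0',cv2.hconcat([a,b])[:, :]) 
im=cv2.vconcat([a,b]);save('s0',cv2.resize(im,(400,600)) if 0 else a);save('d0',b)
E
```

```text
0.1593 {'t': 0.0, 'q': array([-9.20890710e-01,  3.59380098e-01,  1.10393421e-02, -3.65728720e-04,
       -1.22407375e+00, -2.88089838e-01]), 'qd': array([ 0.00067745, -0.00213849, -0.00117746, -0.00032116, -0.00160687,
        0.00061337]), 'joint_efforts': array([-5.42303678e-04, -5.82724357e+01,  2.93059194e+01,  6.99701786e+00,
        7.06247418e-03, -1.53426822e-04]), 'eef_pos': array([ 0.23885466, -0.63111233,  0.40371552]), 'ee_rot': array([ 3.13994347e+00, -1.30168742e-04, -2.77990133e+00]), 'force': array([-0.81477253,  0.59056249,  0.11873935]), 'moment': array([ 0.01546894, -0.00935898, -0.0253808 ]), 'width': 0.08788607884480996}
scene [[-0.25, -0.83, 0.5, 1.08], [0.97, -0.22, 0.13, 0.15], [0.0, 0.51, 0.86, 1.02], [0.0, 0.0, 0.0, 1.0]] [[381.2, 0.0, 258.5], [0.0, 381.2, 188.4], [0.0, 0.0, 1.0]] ['intrinsics', 'T']
side [[-0.99, 0.1, -0.13, 0.42], [-0.17, -0.63, 0.76, 0.84], [-0.01, 0.77, 0.63, 0.77], [0.0, 0.0, 0.0, 1.0]] [[405.9, 0.0, 259.1], [0.0, 405.9, 198.3], [0.0, 0.0, 1.0]] ['intrinsics', 'T']
{'intrinsics': array([[297.31863964,   0.        , 258.38482586],
      
[... 1188 characters left out ...]
t 0.88 [268. 282.] [0.506 0.215 0.   ]
side instrument 0.58 [337. 176.] [ 0.353 -0.243  0.   ]
side instrument 0.38 [267. 174.] [ 0.576 -0.22   0.   ]
side pack 0.71 [264. 173.] [ 0.583 -0.201  0.016]
side pack 0.67 [276. 162.] [ 0.556 -0.267  0.016]
side charger 0.9 [262. 184.] [ 0.584 -0.162  0.   ]
side cover_rib 0.94 [351. 158.] [ 0.318 -0.243  0.073]
side cover_rib 0.91 [276. 259.] [0.489 0.205 0.073]
side bay 0.84 [283. 277.] [0.473 0.207 0.014]
side bay 0.57 [348. 173.] [ 0.319 -0.249  0.014]
side bin 0.62 [190. 214.] [0.766 0.011 0.   ]
side bin 0.26 [278. 259.] [0.492 0.14  0.   ]
side reel 0.73 [267. 142.] [ 0.608 -0.415  0.   ]
side screwdriver 0.81 [214. 353.] [0.588 0.415 0.   ]
```

View pics/s0.png

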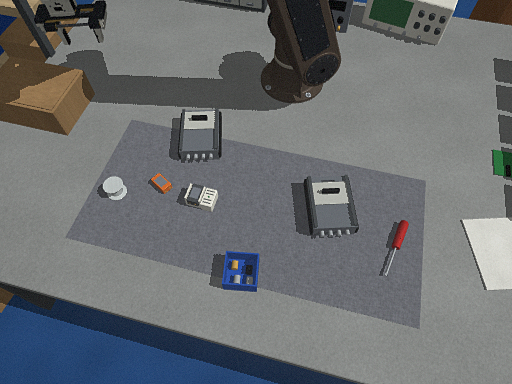

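View pics/d0.png

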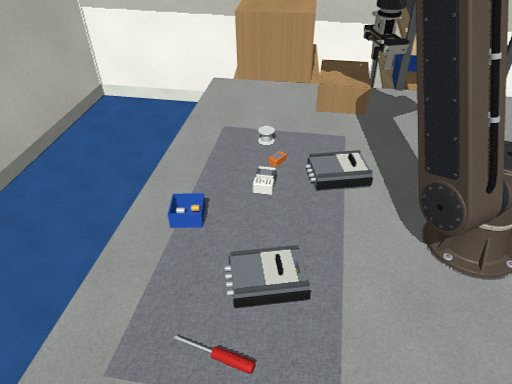

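Candidates for the pack are the dark block in the white charger (scene 198,196) and an orange block (162,183). I choose the dark one. The instruments are at (330,207) and (201,135). The robot's left is +y, so I take (330,207). Next I fly over the charger, then the instrument.

move_arm([
  [20,28,-3,0,0,0],
  [21,29,-3,0,0,0],
  [21,29,-4,0,0,0],
  [21,29,-4,0,0,0],
  [21,29,-4,0,0,0],
], claw=0, squeeze=15)

```text
t: 1.32
eef_pos: [0.3435, -0.4859, 0.3866]
ee_rot: [-3.141, 0.0, -2.78]
force: [1.1, -0.2, -0.1]
width: 0.0878
```

move_arm([
  [21,29,-4,0,0,0],
  [21,29,-4,0,0,0],
  [21,29,-4,0,0,0],
  [21,29,-4,0,0,0],
  [21,29,-4,0,0,0],
])

```text
t: 1.73
eef_pos: [0.4486, -0.3407, 0.3668]
ee_rot: [-3.141, 0.001, -2.78]
force: [1.1, 0.2, -0.8]
width: 0.0879
```

move_arm([
  [21,29,-4,0,0,0],
  [21,29,-4,0,0,0],
  [21,29,-4,0,0,0],
  [15,20,-2,0,0,0],
  [5,8,0,0,0,0],
])

```text
t: 2.15
eef_pos: [0.5327, -0.2247, 0.3522]
ee_rot: [3.141, 0.0, -2.777]
force: [0.3, 0.1, 0.7]
width: 0.0876
```

Run:
```python
from h import *
st=arm.get_state();print(st['t'],st['eef_pos'],st['ee_rot'])
a=arm.grab_frame('wrist');save('w1',a)
np.save('st1.npy',np.r_[st['eef_pos'],st['ee_rot']])
for t,z in(('pack',.04),('charger',0)):
    for o in arm.spot_point(t,'wrist'): print(t,round(o['score'],2),np.round(o['xy']),np.round(onz('wrist',o['xy'],z,st),3))
    for o in arm.masks_of(t,'wrist'): print(t,'mask',round(o['score'],2),np.round(o['xy']),o['pixels'].sum(),cv2.minAreaRect(np.argwhere(o['pixels'])[:,::-1].astype(np.float32)))
```

```text
2.15 [ 0.53270349 -0.22470415  0.35224809] [ 3.14149801e+00  7.92414297e-05 -2.77718003e+00]
pack 0.8 [198. 166.] [ 0.541 -0.288  0.04 ]
pack 0.68 [286. 223.] [ 0.567 -0.179  0.04 ]
pack mask 0.96 [289. 227.] 1731 ((289.32830810546875, 225.97520446777344), (33.992820739746094, 55.82731628417969), 22.2490234375)
pack mask 0.8 [196. 171.] 1849 ((193.2696990966797, 168.94480895996094), (55.44962692260742, 34.80397415161133), 48.69138717651367)
charger 0.87 [288. 212.] [ 0.568 -0.173  0.   ]
charger mask 0.86 [313. 229.] 2103 ((300.7177734375, 228.55087280273438), (76.96866607666016, 56.72062683105469), 19.855213165283203)
charger mask 0.49 [505. 221.] 559 ((501.5, 222.0), (36.0, 19.0), 90.0)
```

move_arm([
  [-4,30,0,0,0,0],
  [-5,40,0,0,0,0],
  [-5,40,0,0,0,0],
  [-5,40,0,0,0,0],
  [-5,40,0,0,0,0],
])

```text
t: 2.82
eef_pos: [0.506, -0.0372, 0.353]
ee_rot: [-3.141, 0.001, -2.782]
force: [0.9, 0.1, 0.3]
width: 0.0874
```

move_arm([
  [-5,40,0,0,0,0],
  [-5,40,0,0,0,0],
  [-5,40,0,0,0,0],
  [-5,40,0,0,0,0],
  [-3,10,0,0,0,0],
])

```text
t: 3.23
eef_pos: [0.4837, 0.1355, 0.3533]
ee_rot: [3.141, 0.002, -2.779]
force: [0.6, -0.2, 1.5]
width: 0.0878
```

Run:
```python
from h import *
st=arm.get_state();print(st['t'],st['eef_pos'],st['ee_rot'])
a=arm.grab_frame('wrist');save('w2',a)
np.save('st2.npy',np.r_[st['eef_pos'],st['ee_rot']])
for t,z in(('instrument',0),('cover_rib',.073),('bay',.014)):
    for o in arm.spot_point(t,'wrist'): print(t,round(o['score'],2),np.round(o['xy']),np.round(onz('wrist',o['xy'],z,st),3))
save('w12',np.vstack([cv2.imread('pics/w1.png')[:,:,::-1],a])[:,:] if 0 else np.hstack([cv2.imread('pics/w1.png')[40:360,56:456,::-1],a[40:360,56:456]]))
```

```text
3.2333 [0.48374996 0.13552539 0.35331814] [ 3.14099556e+00  2.05410854e-03 -2.77883988e+00]
instrument 0.86 [318. 211.] [0.506 0.222 0.   ]
cover_rib 0.76 [333. 214.] [0.481 0.212 0.073]
bay 0.59 [327. 181.] [0.465 0.211 0.014]
bay 0.21 [335. 214.] [0.498 0.238 0.014]
```

View pics/w12.png

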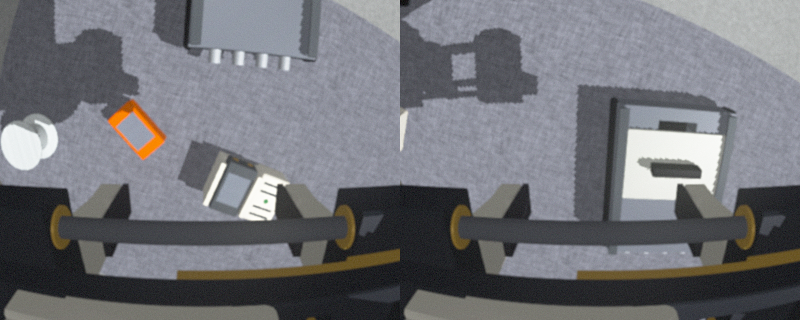

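```bash
cat >> h.py <<'E'
def proj(cam,P,st):
    c=arm.calibration(cam);K=np.array(c['intrinsics'])
    T=np.eye(4);T[:3,:3]=R.from_euler('xyz',st[3:]).as_matrix();T[:3,3]=st[:3];T=T@np.array(c['mount'])
    q=(P-T[:3,3])@T[:3,:3];x,y,z=q[...,0],-q[...,1],-q[...,2]
    r=np.hypot(x,y);k=np.arctan2(r,z)/np.maximum(r,1e-9)
    return np.stack([x*k*K[0,0]+K[0,2],y*k*K[1,1]+K[1,2]],-1)
def rect(img,st,z,cx,cy,half=.1,s=2000):
    "top-down: column = +y leftwards reversed (col grows with -y), row grows with -x"
    n=int(2*half*s);i,j=np.mgrid[:n,:n]
    P=np.stack([cx+half-i/s,cy+half-j/s,np.full(i.shape,z)],-1)
    m=proj('wrist',P,st).astype(np.float32);return cv2.remap(img,m[...,0],m[...,1],cv2.INTER_LINEAR)
E
python3 - <<'E'
from h import *
ld=lambda n:cv2.imread(f'pics/{n}.png')[:,:,::-1].copy()
a=rect(ld('w1'),np.load('st1.npy'),.043,.575,-.175);b=rect(ld('w2'),np.load('st2.npy'),.055,.48,.21)
def grid(a,cx,cy):
    for k in range(0,400,40):
        cv2.line(a,(k,0),(k,6),(255,0,0),1);cv2.line(a,(0,k),(6,k),(255,0,0),1)
    return a
save('r12',np.hstack([grid(a,0,0),grid(b,0,0)]))
g=cv2.cvtColor(b,cv2.COLOR_RGB2HSV);m=((g[...,2]>190)&(g[...,1]<50)).astype(np.uint8)
n,l,s,c=cv2.connectedComponentsWithStats(m)
for k in range(1,n):
    if s[k,4]>1500:
        (x,y),wh,an=cv2.minAreaRect(np.argwhere(l==k)[:,::-1].astype(np.float32));print(.58-y/2000,.31-x/2000,np.array(wh)/2,an,s[k])
E
```

```text
0.48174402618408196 0.21146238708496093 [74.04204559 98.68544006] 72.44645690917969 [   87    99   225   197 21266]
```

View pics/r12.png

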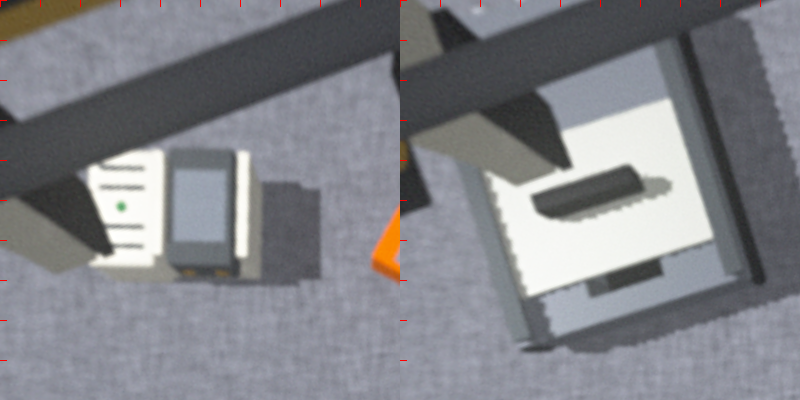

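The rectified views show the dark pack in the white charger, with the box on +y and charger yaw about −1.5°. The instrument is at yaw about +17.5°, with the cover rib at (0.4815, 0.2115), roughly 12 mm open. I now turn the jaws along the instrument's x, above the rib.

move_arm([
  [0,6,-4,0,0,6.7],
  [0,6,-4,0,0,6.7],
  [0,6,-4,0,0,6.7],
  [0,6,-4,0,0,6.7],
  [0,6,-4,0,0,6.7],
])

```text
t: 3.85
eef_pos: [0.4843, 0.161, 0.3326]
ee_rot: [-3.142, -0.0, -2.192]
force: [-0.6, 0.2, 0.6]
width: 0.0874
```

move_arm([
  [0,6,-4,0,0,6.7],
  [0,6,-4,0,0,6.7],
  [0,6,-4,0,0,6.7],
  [0,6,-4,0,0,6.7],
  [0,6,-4,0,0,6.7],
])

```text
t: 4.27
eef_pos: [0.4844, 0.191, 0.3125]
ee_rot: [3.142, -0.0, -1.607]
force: [0.4, -0.3, -0.0]
width: 0.0874
```

move_arm([
  [0,6,-4,0,0,6.7],
  [0,6,-4,0,0,6.7],
  [0,4,-1,0,0,6.3],
  [-2,0,0,0,0,0],
  [0,0,0,0,0,0],
])

```text
t: 4.68
eef_pos: [0.4821, 0.2073, 0.3036]
ee_rot: [3.141, -0.0, -1.272]
force: [-0.1, -0.1, 0.1]
width: 0.0875
```

Run:
```python
from h import *
st=arm.get_state();print(st['t'],st['eef_pos'],st['ee_rot'],st['q'],st['force'])
a=arm.grab_frame('wrist');save('w3',a)
s=np.r_[st['eef_pos'],st['ee_rot']];np.save('st3.npy',s)
for t,z in(('instrument',0),('cover_rib',.073),('bay',.014)):
    for o in arm.spot_point(t,'wrist'): print(t,round(o['score'],2),np.round(o['xy']),np.round(onz('wrist',o['xy'],z,st),4))
save('r3',np.hstack([rect(a,s,.073,.48,.21),rect(a,s,.055,.48,.21)]))
```

```text
4.6833 [0.48205096 0.20725648 0.30360587] [ 3.14108800e+00 -2.32609719e-04 -1.27191388e+00] [ 7.80244498e-01  2.04744623e-01 -4.55368063e-01 -3.47597413e-05
 -9.11238641e-01 -4.81340801e-01] [-0.13413787 -0.05811194  0.09275087]
instrument 0.72 [233. 185.] [0.5043 0.217  0.    ]
cover_rib 0.75 [256. 211.] [0.4826 0.2099 0.073 ]
```

View pics/r3.png

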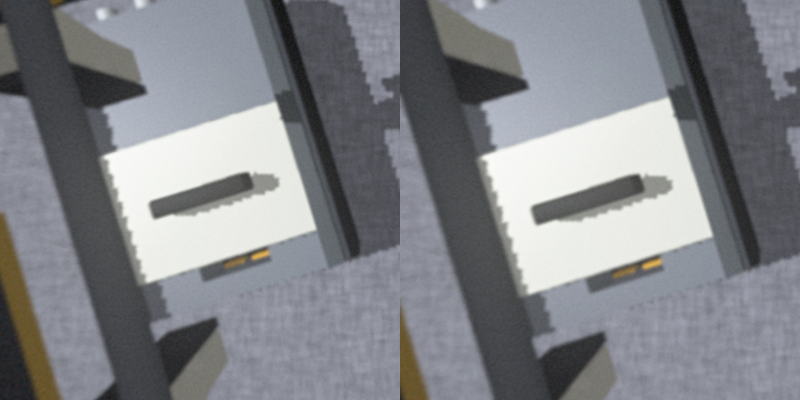

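The rib is at (0.4825, 0.210) with yaw about 17°. I descend and grip it.

move_arm([
  [0,3,-18,0,0,0],
  [0,0,-18,0,0,0],
  [0,0,-16,0,0,0],
  [0,0,-10,0,0,0],
  [0,0,-5,0,0,0],
], claw=100)

```text
t: 5.3
eef_pos: [0.4816, 0.2113, 0.2354]
ee_rot: [3.14, -0.001, -1.268]
force: [-0.9, 0.2, 0.9]
width: 0.0599
```

move_arm([
  [0,0,0,0,0,0],
  [0,0,0,0,0,0],
  [0,0,0,0,0,0],
  [0,0,0,0,0,0],
  [0,0,0,0,0,0],
], claw=255, squeeze=15)

```text
t: 5.72
eef_pos: [0.4821, 0.2119, 0.2374]
ee_rot: [-3.14, 0.001, -1.267]
force: [0.5, 0.3, -0.3]
width: 0.0263
```

move_arm([
  [0,0,0,0,0,0],
  [0,0,0,0,0,0],
  [0,0,0,0,0,0],
  [0,0,0,0,0,0],
  [0,0,0,0,0,0],
])

```text
t: 6.13
eef_pos: [0.482, 0.2118, 0.2369]
ee_rot: [-3.141, 0.0, -1.266]
force: [-0.7, 0.2, 3.1]
width: 0.01
```

move_arm([
  [5.7,1.8,0,0,0,0],
  [6.7,2.1,0,0,0,0],
  [6.7,2.1,0,0,0,0],
  [6.7,2.1,0,0,0,0],
  [6.7,2.1,0,0,0,0],
])

```text
t: 6.55
eef_pos: [0.5151, 0.2222, 0.2369]
ee_rot: [3.141, -0.0, -1.266]
force: [-3.5, 0.2, 5.6]
width: 0.0101
```

move_arm([
  [6.7,2.1,0,0,0,0],
  [6.7,2.1,0,0,0,0],
  [5.7,1.8,0,0,0,0],
  [3.8,1.2,0,0,0,0],
  [1.9,0.6,0,0,0,0],
])

```text
t: 6.97
eef_pos: [0.5396, 0.2299, 0.2369]
ee_rot: [3.14, -0.0, -1.267]
force: [-12.7, 1.3, 15.6]
width: 0.0099
```

Run:
```python
from h import *
st=arm.get_state();print(st['eef_pos'],st['force'],st['width'])
```

```text
[0.53959749 0.22990108 0.23686043] [-12.68160805   1.32287621  15.55291255] 0.009886163600984363
```

move_arm([
  [-0.8,-0.3,0,0,0,0],
  [0,0,0,0,0,0],
  [0,0,0,0,0,0],
  [0,0,0,0,0,0],
  [0,0,8,0,0,0],
], claw=80)

```text
t: 7.38
eef_pos: [0.538, 0.229, 0.2433]
ee_rot: [3.139, -0.001, -1.267]
force: [-0.5, -0.4, -0.2]
width: 0.038
```

move_arm([
  [0,0,15,0,0,0],
  [-10,0,30,0,0,0],
  [-20,0,30,0,0,0],
  [-15,0,15,0,0,0],
  [-5,0,2,0,0,0],
], claw=0)

```text
t: 7.8
eef_pos: [0.4877, 0.2296, 0.341]
ee_rot: [-3.136, 0.002, -1.266]
force: [-1.1, 0.7, -0.5]
width: 0.0708
```

Run:
```python
from h import *
st=arm.get_state();print(st['t'],st['eef_pos'],st['ee_rot'],st['q'],st['force'])
a=arm.grab_frame('wrist');save('w4',a)
s=np.r_[st['eef_pos'],st['ee_rot']];np.save('st4.npy',s)
for t,z in(('instrument',0),('cover_rib',.073),('bay',.014)):
    for o in arm.spot_point(t,'wrist'): print(t,round(o['score'],2),np.round(o['xy']),np.round(onz('wrist',o['xy'],z,st),4))
r=[]
for z in(.05,.014):
    b=rect(a,s,z,.48,.21)
    # predicted outline, bay at (.4708,.2086) yaw 17.4
    t=np.radians(17.4);Rm=np.array([[np.cos(t),-np.sin(t)],[np.sin(t),np.cos(t)]])
    P=np.array([[-34,-20],[-22,-20],[-22,-49],[22,-49],[22,-20],[34,-20],[34,20],[22,20],[22,49],[-22,49],[-22,20],[-34,20]])/1000@Rm.T+[.4708,.2086]
    cv2.polylines(b,[np.stack([(.31-P[:,1])*2000,(.58-P[:,0])*2000],-1).astype(np.int32)],True,(255,0,0),1);r.append(b)
save('r4',np.hstack(r))
```

```text
7.8 [0.48770796 0.2296409  0.34096401] [-3.13597279e+00  2.43306498e-03 -1.26584146e+00] [ 8.04051926e-01  1.86453394e-01 -3.80999170e-01  6.59072853e-04
 -9.97244996e-01 -4.99459832e-01] [-1.12345931  0.73875222 -0.53496765]
cover_rib 0.67 [204. 176.] [0.5384 0.2301 0.073 ]
bay 0.73 [282. 162.] [0.4694 0.209  0.014 ]
```

View pics/r4.png

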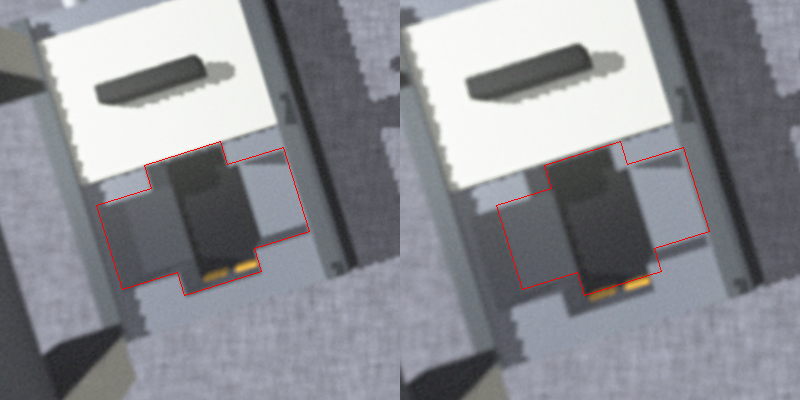

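The red outline fits: the bay is clear, its centre is at (0.4705, 0.2087), and its yaw is 17.4°. Next is the charger.

move_arm([
  [6,-25,0,0,0,-1.5],
  [8,-38,-1,0,0,-1.7],
  [8,-38,-1,0,0,-1.7],
  [8,-38,-1,0,0,-1.7],
  [8,-38,-1,0,0,-1.7],
])

```text
t: 8.42
eef_pos: [0.5268, 0.0506, 0.3312]
ee_rot: [3.139, -0.001, -1.413]
force: [0.5, 0.5, -0.4]
width: 0.0876
```

move_arm([
  [8,-38,-1,0,0,-1.7],
  [8,-38,-1,0,0,-1.7],
  [8,-38,-1,0,0,-1.7],
  [8,-38,-1,0,0,-1.7],
  [8,-38,-1,0,0,-1.7],
])

```text
t: 8.83
eef_pos: [0.5668, -0.14, 0.3259]
ee_rot: [3.139, -0.0, -1.562]
force: [1.1, 0.4, -0.3]
width: 0.0877
```

move_arm([
  [4,-28,-1,0,0,-1.7],
  [0,-10,0,0,0,0],
  [0,0,0,0,0,0],
  [0,0,0,0,0,0],
  [0,0,0,0,0,0],
])

```text
t: 9.25
eef_pos: [0.5704, -0.1752, 0.3258]
ee_rot: [3.14, 0.0, -1.589]
force: [1.2, 0.2, 0.7]
width: 0.0874
```

Run:
```python
from h import *
st=arm.get_state();print(st['t'],st['eef_pos'],st['ee_rot'],st['q'],st['force'])
a=arm.grab_frame('wrist');save('w5',a)
s=np.r_[st['eef_pos'],st['ee_rot']];np.save('st5.npy',s)
for t,z in(('charger',0),('pack',.016)):
    for o in arm.spot_point(t,'wrist'): print(t,round(o['score'],2),np.round(o['xy']),np.round(onz('wrist',o['xy'],z,st),4))
save('r5',np.hstack([rect(a,s,.04,.57,-.175,.06,3300),rect(a,s,.043,.57,-.175,.06,3300)]))
```

```text
9.25 [ 0.57040363 -0.17524195  0.32575424] [ 3.14006042e+00  8.06097465e-05 -1.58931204e+00] [ 2.91091159e-02  2.93868358e-01 -2.72834909e-01 -1.81721972e-04
 -1.00561973e+00 -4.75273266e-02] [1.21619678 0.22363348 0.74928412]
charger 0.56 [256. 176.] [ 0.572  -0.1756  0.    ]
pack 0.93 [256. 180.] [ 0.5722 -0.1753  0.016 ]
pack 0.84 [274.  62.] [ 0.5524 -0.2925  0.016 ]
```

View pics/r5.png

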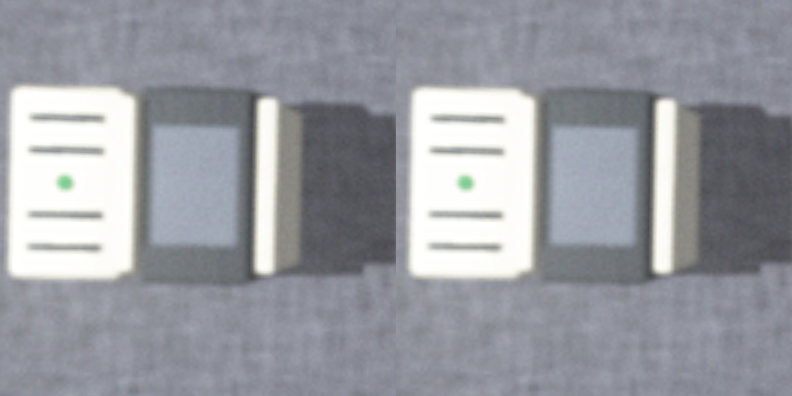

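The pack is centred at (0.573, −0.175) with yaw about −1.7°. I grip 21 mm above its underside, so the fingertips stay above the bench when it is set down.

move_arm([
  [2.5,0.3,-25,0,0,-0.6],
  [0,0,-30,0,0,0],
  [0,0,-30,0,0,0],
  [0,0,-25,0,0,0],
  [0,0,-15,0,0,0],
])

```text
t: 9.82
eef_pos: [0.572, -0.1742, 0.1991]
ee_rot: [3.139, 0.0, -1.599]
force: [-0.8, -0.6, 0.2]
width: 0.0877
```

move_arm([
  [0,0,-4.5,0,0,0],
  [0,0,0,0,0,0],
  [0,0,0,0,0,0],
  [0,0,0,0,0,0],
  [0,0,0,0,0,0],
], claw=255, squeeze=25)

```text
t: 10.23
eef_pos: [0.5735, -0.1751, 0.1987]
ee_rot: [-3.139, 0.0, -1.6]
force: [0.2, -0.1, 1.9]
width: 0.0595
```

move_arm([
  [0,0,0,0,0,0],
  [0,0,0,0,0,0],
  [0,0,0,0,0,0],
  [0,0,0,0,0,0],
  [0,0,0,0,0,0],
])

```text
t: 10.65
eef_pos: [0.5735, -0.1752, 0.1987]
ee_rot: [-3.139, 0.0, -1.6]
force: [-1.3, 2.4, 6.6]
width: 0.0599
```

move_arm([
  [0,0,4,0,0,0],
  [0,0,8,0,0,0],
  [0,0,12,0,0,0],
  [0,0,15,0,0,0],
  [0,0,15,0,0,0],
])

```text
t: 11.07
eef_pos: [0.5726, -0.1754, 0.2521]
ee_rot: [3.141, -0.0, -1.6]
force: [0.8, -0.2, -1.4]
width: 0.0599
```

move_arm([
  [0,0,15,0,0,0],
  [0,0,8,0,0,0],
  [0,0,0,0,0,0],
  [0,0,0,0,0,0],
  [0,0,0,0,0,0],
])

```text
t: 11.48
eef_pos: [0.5724, -0.1753, 0.2734]
ee_rot: [3.14, 0.0, -1.6]
force: [-0.1, -0.5, -0.9]
width: 0.0601
```

Run:
```python
from h import *
st=arm.get_state();print(st['t'],st['eef_pos'],st['ee_rot'],st['width'],st['force'])
a=arm.grab_frame('side');b=arm.grab_frame('wrist')
save('c6',np.hstack([cv2.resize(a[80:240,190:340],(400,427))[:384],cv2.resize(b[100:300,156:356],(384,384))]))
```

```text
11.4833 [ 0.57241134 -0.17527554  0.27339596] [ 3.14043213e+00  3.11948680e-04 -1.60036143e+00] 0.06010937831008002 [-0.0933088  -0.45625061 -0.90815116]
```

View pics/c6.png

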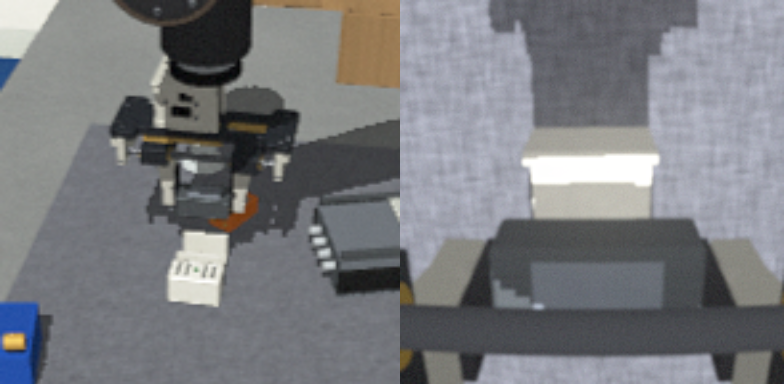

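The pack is held level and the charger is empty. I carry it to free bench at (0.54, 0.02), turning it to the bay's yaw on the way.

move_arm([
  [-3,15,0,0,0,2.0],
  [-5,30,0,0,0,2.9],
  [-5,35,0,0,0,2.9],
  [-5,35,0,0,0,2.9],
  [-5,35,0,0,0,2.9],
])

```text
t: 12.0
eef_pos: [0.5493, -0.0241, 0.2733]
ee_rot: [3.14, -0.0, -1.361]
force: [0.6, 0.7, -1.4]
width: 0.0596
```

move_arm([
  [-5,30,0,0,0,2.9],
  [-4,15,-10,0,0,2.6],
  [0,0,-20,0,0,0],
  [0,0,-20,0,0,0],
  [0,0,-15,0,0,0],
])

```text
t: 12.42
eef_pos: [0.5402, 0.0202, 0.2073]
ee_rot: [3.14, 0.0, -1.266]
force: [-0.5, -0.8, -1.4]
width: 0.0599
```

move_arm([
  [0,0,-10,0,0,0],
  [0,0,-7,0,0,0],
  [0,0,-3,0,0,0],
  [0,0,-1,0,0,0],
  [0,0,-1,0,0,0],
])

```text
t: 12.83
eef_pos: [0.5412, 0.0197, 0.1875]
ee_rot: [-3.141, -0.0, -1.267]
force: [-0.3, 0.6, -0.9]
width: 0.0599
```

move_arm([
  [0,0,-0.7,0,0,0],
  [0,0,-0.7,0,0,0],
  [0,0,0,0,0,0],
  [0,0,0,0,0,0],
  [0,0,0,0,0,0],
])

```text
t: 13.25
eef_pos: [0.541, 0.0197, 0.1861]
ee_rot: [-3.141, 0.0, -1.267]
force: [-0.4, -0.0, -0.9]
width: 0.0596
```

move_arm([
  [0,0,-0.7,0,0,0],
  [0,0,-0.7,0,0,0],
  [0,0,-0.6,0,0,0],
  [0,0,-0.5,0,0,0],
  [0,0,0,0,0,0],
])

```text
t: 13.67
eef_pos: [0.5408, 0.0197, 0.1831]
ee_rot: [3.141, -0.0, -1.267]
force: [0.6, -0.5, -0.9]
width: 0.0595
```

move_arm([
  [0,0,-0.5,0,0,0],
  [0,0,-0.3,0,0,0],
  [0,0,-0.3,0,0,0],
  [0,0,0,0,0,0],
  [0,0,0,0,0,0],
])

```text
t: 14.08
eef_pos: [0.5409, 0.0197, 0.1827]
ee_rot: [-3.141, -0.0, -1.266]
force: [-2.7, 0.4, 5.9]
width: 0.06
```

Contact came at z=0.1827 with 5.9 N, so the pack is on the bench. I release it, rise, turn 90° and regrip.

move_arm([
  [0,0,0.5,0,0,0],
  [0,0,0,0,0,0],
  [0,0,0,0,0,0],
  [0,0,0,0,0,0],
  [0,0,0,0,0,0],
], claw=0)

```text
t: 14.5
eef_pos: [0.5409, 0.0197, 0.1826]
ee_rot: [3.141, -0.0, -1.267]
force: [1.0, 0.4, 0.6]
width: 0.0856
```

move_arm([
  [0,0,10,0,0,0],
  [0,0,20,0,0,0],
  [0,0,25,0,0,-3.6],
  [0,0,5,0,0,-7],
  [0,0,0,0,0,-7],
])

```text
t: 14.92
eef_pos: [0.5418, 0.02, 0.2457]
ee_rot: [-3.137, 0.001, -1.579]
force: [-0.5, -0.5, -1.1]
width: 0.0875
```

move_arm([
  [0,0,0,0,0,-7],
  [0,0,0,0,0,-7],
  [0,0,0,0,0,-7],
  [0,0,0,0,0,-7],
  [0,0,0,0,0,-7],
])

```text
t: 15.33
eef_pos: [0.5409, 0.0197, 0.2435]
ee_rot: [-3.141, 0.0, -2.191]
force: [-0.2, 0.7, -0.2]
width: 0.0875
```

move_arm([
  [0,0,0,0,0,-7],
  [0,0,0,0,0,-7],
  [0,0,0,0,0,-7],
  [0,0,0,0,0,-7],
  [0,0,0,0,0,-7],
])

```text
t: 15.75
eef_pos: [0.5409, 0.0197, 0.2434]
ee_rot: [-3.142, 0.0, -2.801]
force: [-0.2, -0.0, 0.1]
width: 0.0879
```

move_arm([
  [0,0,0,0,0,-2.4],
  [0,0,0,0,0,0],
  [0,0,0,0,0,0],
  [0,0,0,0,0,0],
  [0,0,0,0,0,0],
])

```text
t: 16.17
eef_pos: [0.5409, 0.0197, 0.2429]
ee_rot: [-3.142, 0.0, -2.836]
force: [-0.0, 0.3, -0.1]
width: 0.0877
```

Run:
```python
from h import *
st=arm.get_state();print(st['t'],st['eef_pos'],st['ee_rot'],st['q'],st['width'])
a=arm.grab_frame('wrist');save('w7',a)
s=np.r_[st['eef_pos'],st['ee_rot']]
for o in arm.spot_point('pack','wrist'): print(round(o['score'],2),np.round(o['xy']),np.round(onz('wrist',o['xy'],0,st),4))
save('r7',rect(a,s,.024,.54,.02,.075,4000))
```

```text
16.1667 [0.54090754 0.01972006 0.24289207] [-3.14158754e+00  2.17704499e-04 -2.83602880e+00] [ 3.98674209e-01  3.04507398e-01 -4.87257139e-01  3.60571109e-05
 -7.78815503e-01 -1.66393234e+00] 0.08774187268232643
0.74 [260. 203.] [0.5406 0.0212 0.    ]
```

View pics/r7.png

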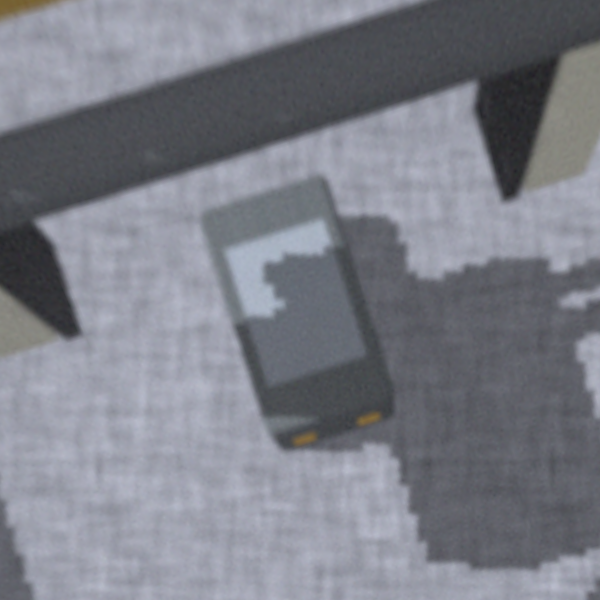

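The pack lies flat, centred under the tool, with its yaw matching. I descend and grip across the width.

move_arm([
  [0,0,-20,0,0,0],
  [0,0,-20,0,0,0],
  [0,0,-14,0,0,0],
  [0,0,-6,0,0,0],
  [0,0,-2,0,0,0],
], claw=60)

```text
t: 16.68
eef_pos: [0.5406, 0.0196, 0.1796]
ee_rot: [-3.141, -0.002, -2.837]
force: [-1.1, -0.2, -0.3]
width: 0.0674
```

move_arm([
  [0,0,-0.5,0,0,0],
  [0,0,0,0,0,0],
  [0,0,0,0,0,0],
  [0,0,0,0,0,0],
  [0,0,0,0,0,0],
], claw=255, squeeze=25)

```text
t: 17.1
eef_pos: [0.5411, 0.0198, 0.1808]
ee_rot: [3.142, 0.001, -2.837]
force: [0.5, 0.3, -0.2]
width: 0.0389
```

move_arm([
  [0,0,0,0,0,0],
  [0,0,0,0,0,0],
  [0,0,0,0,0,0],
  [0,0,0,0,0,0],
  [0,0,0,0,0,0],
])

```text
t: 17.52
eef_pos: [0.5411, 0.0198, 0.1807]
ee_rot: [-3.142, 0.001, -2.837]
force: [-1.1, 0.4, 5.2]
width: 0.0335
```

move_arm([
  [0,0,8,0,0,0],
  [0,0,20,0,0,0],
  [0,0,30,0,0,0],
  [0,0,25,0,0,0],
  [0,0,10,0,0,0],
])

```text
t: 17.93
eef_pos: [0.5417, 0.0199, 0.2769]
ee_rot: [-3.141, 0.004, -2.837]
force: [0.3, 0.3, -1.5]
width: 0.0338
```

move_arm([
  [-7,20,0,0,0,0],
  [-13,34,0,0,0,0],
  [-14,38,0,0,0,0],
  [-14,38,0,0,0,0],
  [-13,34,0,0,0,0],
])

```text
t: 18.35
eef_pos: [0.4788, 0.1851, 0.2732]
ee_rot: [3.141, -0.0, -2.838]
force: [0.1, 0.2, -0.7]
width: 0.0336
```

move_arm([
  [-7.5,19,0,0,0,0],
  [-2,6,0,0,0,0],
  [0,0,0,0,0,0],
  [0,0,0,0,0,0],
  [0,0,0,0,0,0],
])

```text
t: 18.77
eef_pos: [0.4705, 0.2078, 0.2729]
ee_rot: [-3.141, -0.001, -2.838]
force: [0.3, -0.1, -0.9]
width: 0.0338
```

Run:
```python
from h import *
st=arm.get_state();print(st['t'],st['eef_pos'],st['ee_rot'],st['width'],st['force'])
a=arm.grab_frame('wrist');save('w8',a)
s=np.r_[st['eef_pos'],st['ee_rot']]
for t,z in(('bay',.014),('cover_rib',.073)):
  for o in arm.spot_point(t,'wrist'): print(t,round(o['score'],2),np.round(o['xy']),np.round(onz('wrist',o['xy'],z,st),4))
r=[]
t=np.radians(17.4);Rm=np.array([[np.cos(t),-np.sin(t)],[np.sin(t),np.cos(t)]])
def dr(b,P,c,col):
    P=np.array(P)/1000@Rm.T+c;cv2.polylines(b,[np.stack([(.2087+.0665-P[:,1])*3000,(.4705+.0665-P[:,0])*3000],-1).astype(np.int32)],True,col,1)
b=rect(a,s,.05,.4705,.2087,.0665,3000)
dr(b,[[-34,-20],[-22,-20],[-22,-49],[22,-49],[22,-20],[34,-20],[34,20],[22,20],[22,49],[-22,49],[-22,20],[-34,20]],[.4705,.2087],(255,0,0))
c=rect(a,s,float(s[2]-.1807+.024),.4705,.2087,.0665,3000)
dr(c,[[-30,-17],[30,-17],[30,17],[-30,17]],s[:2],(255,0,0))
save('r8',np.hstack([b,c]))
```

```text
18.7667 [0.47050313 0.20782954 0.27294726] [-3.14131937e+00 -6.55715020e-04 -2.83816051e+00] 0.03384846985379672 [ 0.2912259  -0.13685429 -0.86360565]
bay 0.74 [262. 195.] [0.4682 0.2102 0.014 ]
cover_rib 0.77 [258. 308.] [0.5376 0.2288 0.073 ]
```

View pics/r8.png

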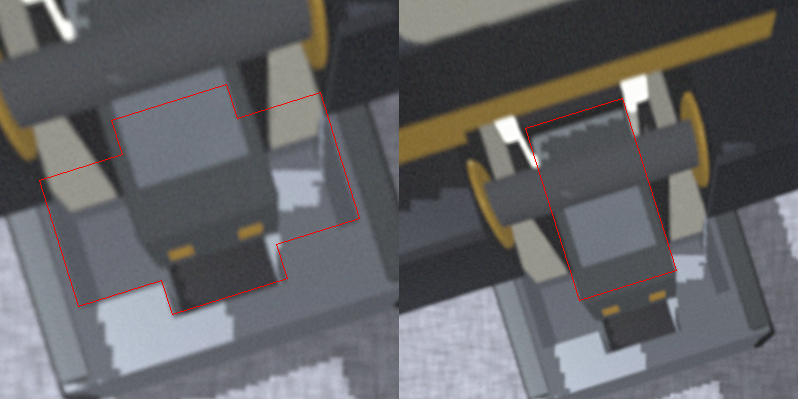

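The pack and bay outlines both agree to about 1 mm, so I lower the pack.

move_arm([
  [0,0.7,-12,0,0,0],
  [0,0,-14,0,0,0],
  [0,0,-9,0,0,0],
  [0,0,-5,0,0,0],
  [0,0,-4,0,0,0],
])

```text
t: 19.33
eef_pos: [0.4705, 0.2089, 0.2285]
ee_rot: [-3.141, -0.001, -2.838]
force: [0.2, 0.3, -1.0]
width: 0.0339
```

move_arm([
  [0,0,-4,0,0,0],
  [0,0,-4,0,0,0],
  [0,0,-4,0,0,0],
  [0,0,-4,0,0,0],
  [0,0,0,0,0,0],
])

```text
t: 19.75
eef_pos: [0.4702, 0.2093, 0.2125]
ee_rot: [-3.141, -0.001, -2.837]
force: [0.0, -0.4, -1.1]
width: 0.0338
```

Entered freely; about 18 mm remain.

move_arm([
  [0,0,-4,0,0,0],
  [0,0,-4,0,0,0],
  [0,0,-3,0,0,0],
  [0,0,-2,0,0,0],
  [0,0,-1,0,0,0],
])

```text
t: 20.17
eef_pos: [0.4703, 0.2093, 0.1987]
ee_rot: [-3.141, -0.001, -2.837]
force: [0.2, -0.4, -1.1]
width: 0.0338
```

move_arm([
  [0,0,-0.7,0,0,0],
  [0,0,-0.7,0,0,0],
  [0,0,-0.6,0,0,0],
  [0,0,0,0,0,0],
  [0,0,0,0,0,0],
])

```text
t: 20.58
eef_pos: [0.4704, 0.2094, 0.1972]
ee_rot: [3.142, 0.0, -2.837]
force: [0.3, -0.8, -0.2]
width: 0.0335
```

move_arm([
  [0,0,-0.6,0,0,0],
  [0,0,-0.6,0,0,0],
  [0,0,-0.5,0,0,0],
  [0,0,0,0,0,0],
  [0,0,0,0,0,0],
])

```text
t: 21.0
eef_pos: [0.4704, 0.2094, 0.1954]
ee_rot: [-3.142, -0.0, -2.837]
force: [-0.2, 0.8, -1.1]
width: 0.0336
```

move_arm([
  [0,0,-0.4,0,0,0],
  [0,0,-0.3,0,0,0],
  [0,0,0,0,0,0],
  [0,0,0,0,0,0],
  [0,0,0,0,0,0],
])

```text
t: 21.42
eef_pos: [0.4704, 0.2094, 0.1948]
ee_rot: [-3.142, 0.0, -2.837]
force: [-0.4, -0.4, -1.6]
width: 0.0344
```

move_arm([
  [0,0,-0.4,0,0,0],
  [0,0,-0.3,0,0,0],
  [0,0,0,0,0,0],
  [0,0,0,0,0,0],
  [0,0,0,0,0,0],
])

```text
t: 21.83
eef_pos: [0.4704, 0.2094, 0.1947]
ee_rot: [3.142, 0.0, -2.837]
force: [-3.8, 0.1, 6.6]
width: 0.0341
```

It is seated: 6.6 N at the expected height. I release with a limited opening for the wells, then lift.

move_arm([
  [0,0,0.5,0,0,0],
  [0,0,0,0,0,0],
  [0,0,0,0,0,0],
  [0,0,0,0,0,0],
  [0,0,0,0,0,0],
], claw=122)

```text
t: 22.25
eef_pos: [0.4704, 0.2094, 0.1945]
ee_rot: [-3.142, -0.0, -2.837]
force: [-0.1, -0.5, -0.3]
width: 0.0453
```

move_arm([
  [0,0,4,0,0,0],
  [0,0,8,0,0,0],
  [0,0,14,0,0,0],
  [0,0,20,0,0,0],
  [0,0,25,0,0,0],
])

```text
t: 22.67
eef_pos: [0.47, 0.2091, 0.266]
ee_rot: [-3.141, -0.002, -2.838]
force: [0.1, 0.5, -0.5]
width: 0.0455
```

move_arm([
  [0,0,25,0,0,3],
  [5,2,15,0,0,6.9],
  [5,2,5,0,0,6.9],
  [5,2,0,0,0,6.9],
  [5,2,0,0,0,6.9],
])

```text
t: 23.08
eef_pos: [0.4906, 0.2175, 0.3123]
ee_rot: [-3.141, 0.002, -2.297]
force: [-0.8, -0.6, -0.4]
width: 0.0459
```

Run:
```python
from h import *
st=arm.get_state();print(st['t'],st['eef_pos'],st['ee_rot'],st['width'],st['force'])
a=arm.grab_frame('wrist');save('w9',a)
s=np.r_[st['eef_pos'],st['ee_rot']]
for t,z in(('pack',.014),('cover_rib',.073)):
  for o in arm.spot_point(t,'wrist'): print(t,round(o['score'],2),np.round(o['xy']),np.round(onz('wrist',o['xy'],z,st),4))
save('r9',rect(a,s,.038,.49,.21,.08,4000))
```

```text
23.0833 [0.49060732 0.21748097 0.31226985] [-3.14139812e+00  2.34523744e-03 -2.29729025e+00] 0.04592866207901943 [-0.8130466  -0.60682521 -0.37245661]
pack 0.57 [267. 161.] [0.47   0.2065 0.014 ]
cover_rib 0.78 [224. 249.] [0.5384 0.2282 0.073 ]
cover_rib 0.18 [11.  4.] [ 0.5363 -0.0875  0.073 ]
```

View pics/r9.png

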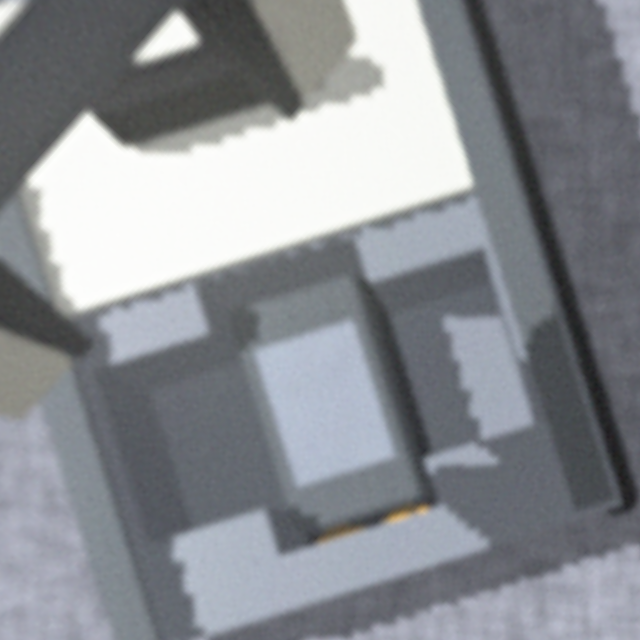

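The pack lies flat in the bay. Now back to the rib.

move_arm([
  [6,1.5,-2,0,0,6.5],
  [6,1.5,-2,0,0,6.5],
  [6,1.5,-2,0,0,6.5],
  [6,1.5,-2,0,0,6.5],
  [6,1.5,-2,0,0,6.5],
])

```text
t: 23.65
eef_pos: [0.5203, 0.2248, 0.3006]
ee_rot: [3.141, -0.0, -1.735]
force: [-0.5, -0.8, -0.4]
width: 0.0457
```

move_arm([
  [6,1.5,-2,0,0,6.5],
  [6,1.5,-2,0,0,6.5],
  [5,1.5,-1,0,0,6.5],
  [2,0.4,0,0,0,7],
  [0,0,0,0,0,0],
])

```text
t: 24.07
eef_pos: [0.5394, 0.2298, 0.2955]
ee_rot: [3.141, -0.0, -1.272]
force: [-0.2, -1.3, 0.8]
width: 0.0457
```

move_arm([
  [0,0,0,0,0,0],
  [0,0,-15,0,0,0],
  [0,0,-15,0,0,0],
  [0,0,-8,0,0,0],
  [0,0,0,0,0,0],
])

```text
t: 24.48
eef_pos: [0.5385, 0.2293, 0.2559]
ee_rot: [3.138, -0.001, -1.278]
force: [-0.6, -0.1, 0.7]
width: 0.0458
```

move_arm([
  [0,0,-8,0,0,0.3],
  [0,0,-7,0,0,0],
  [0,0,-4.5,0,0,0],
  [0,0,0,0,0,0],
  [0,0,0,0,0,0],
])

```text
t: 24.9
eef_pos: [0.5394, 0.2298, 0.2379]
ee_rot: [3.141, -0.0, -1.269]
force: [-0.6, -0.4, 0.5]
width: 0.0458
```

move_arm([
  [0,0,0,0,0,0],
  [0,0,0,0,0,0],
  [0,0,0,0,0,0],
  [0,0,0,0,0,0],
  [0,0,0,0,0,0],
], claw=255, squeeze=15)

```text
t: 25.32
eef_pos: [0.5394, 0.2298, 0.2383]
ee_rot: [-3.141, 0.0, -1.268]
force: [-0.5, 0.1, 0.6]
width: 0.0179
```

move_arm([
  [0,0,0,0,0,0],
  [0,0,0,0,0,0],
  [0,0,0,0,0,0],
  [0,0,0,0,0,0],
  [0,0,0,0,0,0],
])

```text
t: 25.73
eef_pos: [0.5393, 0.2298, 0.2381]
ee_rot: [3.141, -0.0, -1.268]
force: [-1.7, -0.0, 2.6]
width: 0.01
```

move_arm([
  [-5,-1.6,0,0,0,0],
  [-7,-2.2,0,0,0,0],
  [-7,-2.2,0,0,0,0],
  [-7,-2.2,0,0,0,0],
  [-7,-2.2,0,0,0,0],
])

```text
t: 26.15
eef_pos: [0.5057, 0.2192, 0.2382]
ee_rot: [-3.141, 0.0, -1.268]
force: [3.2, 0.7, -1.3]
width: 0.0101
```

move_arm([
  [-7,-2.2,0,0,0,0],
  [-7,-2.2,0,0,0,0],
  [-7,-2.2,0,0,0,0],
  [-6,-1.9,0,0,0,0],
  [-4,-1.2,0,0,0,0],
])

```text
t: 26.57
eef_pos: [0.4745, 0.2095, 0.2382]
ee_rot: [3.142, 0.0, -1.268]
force: [2.6, -0.1, -2.5]
width: 0.01
```

move_arm([
  [-2,-0.6,0,0,0,0],
  [-1.5,-0.5,0,0,0,0],
  [-1,-0.3,0,0,0,0],
  [0,0,0,0,0,0],
  [0,0,0,0,0,0],
])

```text
t: 26.98
eef_pos: [0.4708, 0.2083, 0.2381]
ee_rot: [3.141, -0.0, -1.268]
force: [-0.1, 0.8, 4.4]
width: 0.0097
```

move_arm([
  [-0.6,-0.2,0,0,0,0],
  [-0.6,-0.2,0,0,0,0],
  [-0.5,-0.1,0,0,0,0],
  [0,0,0,0,0,0],
  [0,0,0,0,0,0],
])

```text
t: 27.4
eef_pos: [0.4701, 0.2081, 0.2382]
ee_rot: [-3.14, 0.0, -1.268]
force: [7.4, -0.8, -3.2]
width: 0.01
```

move_arm([
  [-0.4,-0.1,0,0,0,0],
  [-0.4,-0.1,0,0,0,0],
  [0,0,0,0,0,0],
  [0,0,0,0,0,0],
  [0,0,0,0,0,0],
])

```text
t: 27.82
eef_pos: [0.4699, 0.208, 0.2382]
ee_rot: [-3.138, 0.0, -1.268]
force: [11.6, -1.6, -6.6]
width: 0.0097
```

move_arm([
  [0.4,0.1,0,0,0,0],
  [0,0,0,0,0,0],
  [0,0,0,0,0,0],
  [0,0,0,0,0,0],
  [0,0,0,0,0,0],
], claw=100)

```text
t: 28.23
eef_pos: [0.4685, 0.2076, 0.2379]
ee_rot: [3.141, -0.0, -1.268]
force: [-0.6, 0.5, -0.4]
width: 0.0373
```

move_arm([
  [0,0,10,0,0,0],
  [0,0,25,0,0,0],
  [0,0,30,0,0,0],
  [0,0,25,0,0,0],
  [0,0,10,0,0,0],
])

```text
t: 28.65
eef_pos: [0.4694, 0.2082, 0.3426]
ee_rot: [-3.136, 0.002, -1.268]
force: [1.1, 1.0, -0.1]
width: 0.0531
```

Run:
```python
from h import *
st=arm.get_state();print(st['t'],st['eef_pos'],st['ee_rot'],st['width'],st['force'])
a=arm.grab_frame('wrist')
s=np.r_[st['eef_pos'],st['ee_rot']]
for o in arm.spot_point('cover_rib','wrist'): print(round(o['score'],2),np.round(onz('wrist',o['xy'],.073,st),4))
b=arm.grab_frame('scene')
save('r10',np.hstack([rect(a,s,.055,.48,.21),cv2.resize(b[100:300,80:430],(400,229))[:, :] if 0 else cv2.resize(b[90:310,90:430],(400,400))]))
```

```text
28.65 [0.46939936 0.20816171 0.34256299] [-3.13641361e+00  1.70680900e-03 -1.26755709e+00] 0.053148997152164285 [ 1.0559775   1.03622889 -0.0733554 ]
0.7 [0.4681 0.2084 0.073 ]
```

View pics/r10.png

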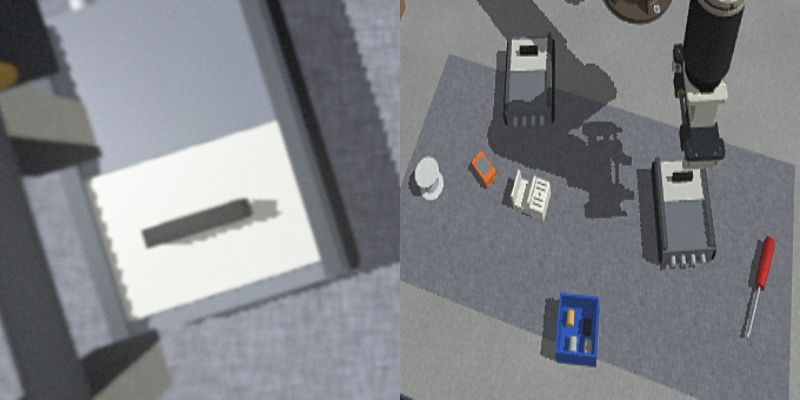

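The cover is shut against its stop and everything else is in place, so I hand in.

```bash
python3 -c "
from station import arm
print(arm.job_done())"
```

```text
the job is handed in; nothing more can be done
None
```

The charged pack is now lying flat in the bay of the left-hand instrument with the cover shut over it, and I handed the job in at about 29 s.

I did the steps in the order asked:
1. Slid the cover open to its stop.
2. Lifted the pack straight out of the charger.
3. Set it flat on the bench and regripped it across its width.
4. Lowered it into the bay until it touched at 6.6 N, at the expected height.
5. Slid the cover about 72 mm back, until it met the shut stop at about 12 N.

**Last checks:**
- **Pack:** a picture taken before the cover was closed showed it flat in the bay.
- **Cover:** the final pictures show it shut over the bay. The network put the rib at (0.468, 0.208), about 2 mm from my estimate of the bay centre, which is within the camera calibration.
- **Other things:** in the last scene picture, the bin, reel, screwdriver, orange block and second instrument look where they started. I judged that by eye and did not re-measure their positions.
- **Arm:** the gripper was open and raised clear of everything at hand-in.

No check failed. The highest wrist force I saw, about 20 N, came when the cover reached its open stop.

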